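# Pry open the seed trough

## Robot

A 6-joint arm with a two-finger parallel gripper is mounted at the origin on the work surface. World frame = base frame: x ahead of the robot, y to its left, z up, the work surface at z = 0. Lengths are in m, angles in degrees, forces in N, time in s.
With the tool pointing down it reaches from about 0.4 to 0.825 m from the base axis. Payload 7 kg.
Tool frame: the origin (TCP) lies on the centre line of the jaws, within the pads' length; the fingertips stand 19 mm ahead of it and the grasp point (between the pads) is the TCP (r.tips_ahead is the distance from the TCP to the fingertips, in m); z points along the fingers, y is the line along which they close (so a half turn about z gives the same grasp; the last joint's range is limited). The gripper opens to 88 mm and grips with 3 to 60 N. Pads are 19 mm wide; open, the fingers measure 130 mm over their backs; the gripper's body (78 mm by 193 mm) begins 47 mm behind the grasp point.
Start: joints at [-52.821, 20.546, 0.682, 0, -70.136, -16.507], TCP at [0.238, -0.632, 0.246] pointing down, gripper open.
Joint ranges: [-176.03, 176.03], [-82.01, 121.73], [-58.28, 71.71], [-173.87, 95.51], [-174.79, -0.11], [-173.66, 173.66]. Speed limits (degrees/s): [136.94, 136.94, 172.46, 180, 180, 180].

## Interface

Orientations are given as [roll, pitch, yaw] about the fixed x, y, z axes, in that order (R = Rz(yaw) Ry(pitch) Rx(roll)).
In Python, from plant import r, viewer, close_job gives the robot as it stands. The module is installed in compiled form; this text tells all that it offers.
- The arm moves only by the tool arm_command, never from a script. Its arguments are lists of equal length, an entry for each row: "travel": the shift along the world's x, y, z scaled (see below), a list of three; "delta_rot": the turn, a rotation vector about the world's x, y, z scaled (see below), a list of three. In form: {"travel": [[dx, dy, dz], ...], "delta_rot": [[rx, ry, rz], ...]}. A call has 1 to 20 rows; each row is the pose to reach, as a shift and turn from the pose commanded when the call began; what a row does not reach only later rows make up. The controller multiplies each number of a shift by 0.5 m and each number of a turn by 90 degrees. A row lasts 1/8 s, in which the tool goes at most 62.5 mm and 10.7 degrees, less where a joint would pass 70% of its speed; a pose out of reach is approached as far as the arm can. A call with a number of a shift or a turn outside -1 to 1 is refused whole. A call with a gripper value outside its range is refused whole. "grip" is the opening, from 0 (shut) to 1 (fully open), set as the call begins (left out, the last holds). The fingers move at their own pace and stop on an object; "newtons" is the grip in N (left out, the last holds). Time passes only in rows, so rows that repeat a pose let the fingers close. It gives the time, the measured TCP pose, the force, the opening and the grip force at its end, in the units of the state.
- r.get_state(): the state, without advancing time (a new reading comes with each control period).
- viewer.capture(name): name is "scene" or "top" or "wrist"; returns a dict with "img" (480x640x3 uint8, red, green, blue), "camera_matrix" (3x3 intrinsics, pixels), "R" (3x3) and "t" (3): a world point X has camera coordinates R X + t; the wrist camera has in their place "mount" (4x4, takes a point from camera to tool coordinates, whose origin is the TCP and whose axes are the flange's). Camera axes: x right, y down, z forward; pixel columns grow to the right and rows downward; lengths in m; the calibration is good to about 2 mm. A picture is of the moment at which its call begins: read the wrist's pose just before it. There is no depth.
- close_job(): hands the job in; it is judged then, once.
The state is a dict: "time_s": time; "joints": joint angles; "qd": joint speeds; "joint_torque": joint torques, N m; "tcp_pos": TCP position; "eef_rot": TCP orientation; "contact_force": force on the tool from outside, world axes, zero at the start; "moment": the same for the moment, N m; "gripper_width": finger opening in m; "gripper_force": force on a finger pad.
Only numpy, scipy, OpenCV 4.12 (cv2) and the standard library are available. Lean on these libraries where they do the work, as an engineer would, in place of code of your own. Each camera call takes 0.05 s, during which the arm holds its last target. There are 200 camera calls.

## Task

The flush cover of the blue seeding frame's trough has no handle: pick up the scraper knife from the white board, slip its blade into the notch under the cover's front edge, lever the cover up and swing it all the way back to its stop with the knife, keeping the gripper itself off the cover. Then lay the knife down flat on the white board again, without dropping it, and let go. Leave everything else where it is.

Things in the scene. Friction and masses are not known exactly. Their poses are not given: they have to be found in the camera images.
- seeder: Seeding frame fixed on the table: at its front (robot side) a blue seed trough 280 mm wide (its y), 116 mm deep (its x), 80 mm high, empty, walls 6 mm, with an aluminium cover; behind it a lower blue frame (45 mm high, 240 mm long) with a white plate full of holes. Origin: middle of the front face at table level; x points away from the robot into the trough, y along the front, z up.
- notch (a point): Centre of the pry notch: a slot in the top of the trough's front wall, midway along it, 50 mm wide and 12 mm high (68 to 80 mm above the table), closed above by the cover. Below it a blue sill 56 mm wide sticks out 10 mm, its top level with the notch's bottom. This point: on the outer front face, 74 mm above the table. The blade goes in along the seeder's +x; behind the wall the trough is empty.
- cover (a joint): Hinge angle of the trough's flat aluminium cover (rad): 0 closed, grows as its front edge rises, 1.9 at the stop, leaning back past vertical. The hinge is stiff: the cover stays at any angle it is left at; lifting it at the front edge takes about 3 N. It is 280 mm wide, 112 mm from hinge to front edge, 3 mm thick, about 180 g.
- cover_hinge (a point): Middle of the cover's hinge line, 112 mm behind the trough's front face, 81.5 mm above the table; the hinge line runs along the seeder's y.
- cover_edge (a point): Middle of the cover's front edge, mid-thickness; it moves with the cover. Closed, it is flush with the trough's front face, and the cover's underside lies on the walls, 80 mm above the table.
- knife: Stiff scraper knife, 200 mm long, about 90 g, lying flat on the white board: black handle with steel collar (x = -110 to 0 mm, 26 mm wide along y, 20 mm high) and a straight flat steel blade (x = 0 to 90 mm, 28 mm wide, 2 mm thick, mid-plane at z = 10 mm). Origin: front end of the collar, level with the handle's underside; x towards the tip, z up. Centre of mass at x = -17 mm.
- knife_tip (a point): Middle of the blade's square end, at x = 90 mm, z = 10 mm of the knife.
- knife_grip (a point): Where to grip across the handle: x = -30 mm, y = 0, z = 10 mm (mid-height) of the knife.
- board: White plastic tool board fixed on the table, 260 mm (its x) by 170 mm (its y), 15 mm thick, with the knife and a brush on it. It stands either left or right of the robot. Origin: centre of its underside, on the table.
- brush: White washing brush 200 mm long, lying on the board beside the knife; handle 20 mm, head 42 mm wide. Origin: under its middle; x along it. Bystander: leave it where it is.
- bowl: Small steel bowl, 100 mm across and 45 mm high, on the steel drain tray (260 x 170 x 16 mm) that is on the other side from the board. Origin: centre of its underside. Bystander: leave it where it is.
- seed_jar: White capped jar, 64 mm across and 85 mm high, on the drain tray. Origin: centre of its underside. Bystander: leave it where it is.
- cup: Steel cup, 60 mm across and 60 mm high, on the drain tray. Origin: centre of its underside. Bystander: leave it where it is.
- squeegee: White and black seed squeegee, 170 mm wide, 115 mm long and 15 mm high, lying flat on the white plate of the seeding frame, behind the cover. Origin: centre of the underside of its cross bar. Bystander: leave it where it is.
- bottle: White bottle, 70 mm across and 150 mm high, on the table beside the seeding frame. Origin: centre of its underside. Bystander: leave it where it is.
- spoon: Steel spoon, 170 mm long, lying on the table in front of the robot, 20 mm high. Origin: under its middle; x along it. Bystander: leave it where it is.

How it is judged (in metres and radians):
On the way, in this order (a step that is already met when the one before it is completed fails the run):
1. the cover is levered up by more than about 10 degrees, with the knife bearing on it (value of joint cover above 0.18 rad and contact force between knife and cover above 0.2 N), for 0.05 s.
2. the cover is swung back past 100 degrees, to its stop (value of joint cover above 1.75 rad), for 0.2 s.
At the end, for the whole second after the job is handed in: The cover stands past vertical at its stop (hinge above 1.75 rad of 1.9); the knife lies flat (within 7 degrees) and at rest on the white board, its collar end within the board's outline, released (value of joint cover above 1.75 rad and x of knife in the frame of board between -0.13 and 0.13 m and y of knife in the frame of board between -0.085 and 0.085 m and z of knife in the frame of board between 0.011 and 0.04 m and angle between the z axis of knife and the z axis of board, either way round below 0.12 rad and contact force between knife and board above 0.2 N and contact force between knife and the fingers below 0.05 N and linear speed of knife below 0.03 m/s); the robot touches nothing.
It fails at once if the gripper or arm touches the cover (contact force between any of the fingers, the arm and cover above 1 N).
It fails at once if the knife is dropped or thrown (falls free for more than about 15 mm) (contact force between knife and the fingers below 0.02 N and linear speed of knife above 0.5 m/s).
It fails at once if another thing is moved by more than 30 mm or tipped over (distance of any of brush, bowl, seed_jar, cup, squeegee, bottle, spoon from where it was at the start of the episode above 0.03 m or angle between any of bowl, seed_jar, cup, bottle's own z axis and vertical above 0.6 rad).
It also fails if it takes over 51 s, if anything falls off the work surface, if the arm or the gripper's body presses on something with over 40 N, if the wrist force passes 120 N, or if a joint passes its speed limit or range.

## Working session

There is one attempt and no reset: what is moved stays moved. The work goes in short steps, Python scripts to look and compute and a tool call to move; the robot and the scene stay as the last step left them, time stands still between calls to the robot, and variables do not carry over. Pictures are saved under pics/ and viewed, at most 10 in all, crops included, and the job is handed in when it is done.

Besides the shell and the picture viewer there is one more tool, called after "Emit:" by a JSON object that holds its "name" and its "arguments", one argument or row to a line. arm_command: Moves the arm, as the interface text tells. Shifts and turns lie within -1 to 1; 1 stands for 0.5 m of shift or 90 degrees of turn. Its arguments: {"type":"object","properties":{"travel":{"type":"array"},"delta_rot":{"type":"array"},"grip":{"type":"number"},"newtons":{"type":"number"}},"required":["travel","delta_rot"]}

```bash
mkdir -p pics; python3 - <<'E'
from plant import r,viewer
import cv2,numpy as np,pickle
s=r.get_state();print(s)
d={}
for n in("scene","top","wrist"):
    c=viewer.capture(n);d[n]=c;cv2.imwrite(f"pics/{n}0.png",c["img"][:,:,::-1])
    print(n,{k:np.round(v,4).tolist() for k,v in c.items() if k!="img"})
pickle.dump(d,open("c0.pkl","wb"))
E
```

```text
{'time_s': 0.0, 'joints': array([-5.28210220e+01,  2.05905976e+01,  6.34236014e-01, -1.93440833e-02,
       -7.01338040e+01, -1.65079380e+01]), 'qd': array([-0.012376  ,  0.05074684,  0.04030163, -0.04596501,  0.00801925,
       -0.04930474]), 'joint_torque': array([ 9.81593876e-04, -5.82720029e+01,  2.93059373e+01,  6.99721813e+00,
        6.92273868e-03, -1.37515135e-04]), 'tcp_pos': array([ 0.23810964, -0.63113674,  0.24463805]), 'eef_rot': array([ 1.79908384e+02, -8.18760286e-03, -1.59335541e+02]), 'contact_force': array([ 0.61661648, -1.03425959,  0.06635189]), 'moment': array([-0.00447536,  0.03953119,  0.02112101]), 'gripper_force': 0.0, 'gripper_width': 0.08776409051384632}
scene {'camera_matrix': [[454.0031, 0.0, 328.7708], [0.0, 454.0031, 238.0193], [0.0, 0.0, 1.0]], 'R': [[0.7263, 0.6873, -0.0078], [0.5813, -0.6202, -0.5267], [-0.3669, 0.378, -0.85]], 't': [-0.4129, -0.2917, 1.4909]}
top {'camera_matrix': [[515.9241, 0.0, 326.9367], [0.0, 515.9241, 240.0679], [0.0, 0.0, 1.0]], 'R': [[-0.0088, -0.9999, -0.0063], [-0.9923, 0.0095, -0.1236], [0.1236, 0.0051, -0.9923]], 't': [0.0215, 0.5701, 1.2204]}
wrist {'camera_matrix': [[391.9667, 0.0, 325.3186], [0.0, 391.9667, 238.0162], [0.0, 0.0, 1.0]], 'mount': [[0.0002, -0.9547, -0.2975, 0.0808], [1.0, 0.0003, -0.0004, 0.0008], [0.0005, -0.2975, 0.9547, -0.1395], [0.0, 0.0, 0.0, 1.0]]}
```

View pics/top0.png

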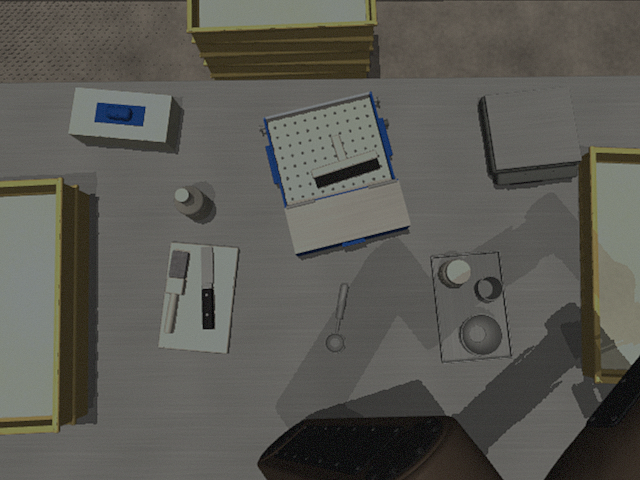

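View pics/scene0.png

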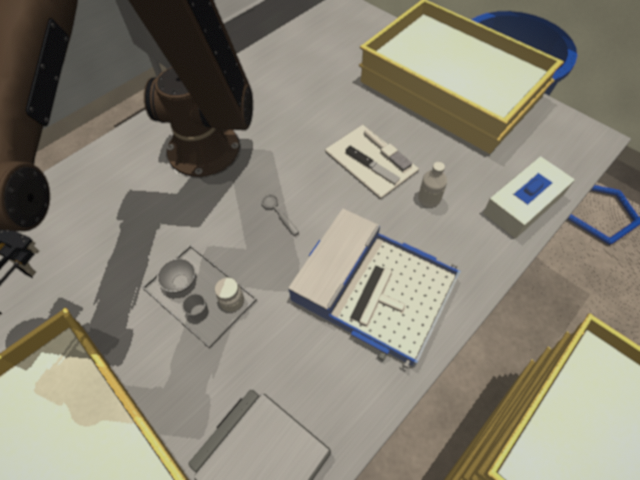

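The top view shows the knife on the left board: black handle around (208,308), blade tip near (207,248). The cover's front edge runs from about (297,256) to (410,228), with the sill near (355,243). The spoon is at (338,315).

```bash
cat > h.py <<'E'
import numpy as np,cv2,pickle
def ray(c,uv,z):
    K=np.array(c["camera_matrix"]);R=np.array(c["R"]);t=np.array(c["t"])
    d=R.T@np.linalg.solve(K,[uv[0],uv[1],1.]);o=-R.T@t
    return o+d*(z-o[2])/d[2]
def proj(c,X):
    p=np.array(c["camera_matrix"])@(np.array(c["R"])@X+c["t"]);return p[:2]/p[2]
E
python3 - <<'E'
from h import *
d=pickle.load(open("c0.pkl","rb"));c=d["top"];im=c["img"]
# black handle
g=im.max(2);m=np.zeros(g.shape,np.uint8);m[280:340,190:228]=(g[280:340,190:228]<60)
n,l,s,_=cv2.connectedComponentsWithStats(m);i=1+s[1:,4].argmax()
ys,xs=np.where(l==i);rect=cv2.minAreaRect(np.c_[xs,ys].astype(np.float32));print("handle",s[i],rect)
for p in cv2.boxPoints(rect):print(ray(c,p,.033).round(4))
# cropped zooms
a=cv2.resize(im[235:345,155:245],None,fx=5,fy=5,interpolation=cv2.INTER_CUBIC)
b=cv2.resize(im[170:265,275:420],None,fx=5,fy=5,interpolation=cv2.INTER_CUBIC)
o=np.zeros((560,800,3),np.uint8);
b2=cv2.resize(im[170:265,280:415],(540,380),interpolation=cv2.INTER_CUBIC)
a2=cv2.resize(im[235:345,170:235],(260,440),interpolation=cv2.INTER_CUBIC)
o[:440,:260]=a2;o[:380,260:]=b2
cv2.imwrite("pics/z.png",np.clip(o[:,:,::-1]*1.5,0,255))
E
```

```text
handle [202 282  13  47 470] ((208.0, 305.0), (46.0, 12.0), 90.0)
[0.4712 0.3193 0.033 ]
[0.471  0.2903 0.033 ]
[0.3612 0.2883 0.033 ]
[0.3615 0.317  0.033 ][ WARN:0@0.090] global loadsave.cpp:1063 imwrite_ Unsupported depth image for selected encoder is fallbacked to CV_8U.
```

View pics/z.png

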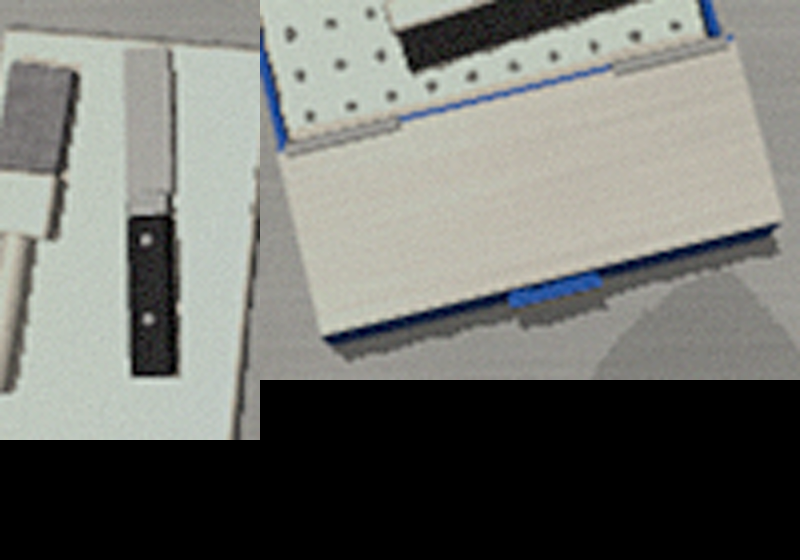

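The zoom shows the blade tip at zoom (146,49), the handle end at (154,375), and the cover's front top corners at (323,336) and (778,224). The sill spans 510–603.

```bash
python3 - <<'E'
from h import *
d=pickle.load(open("c0.pkl","rb"));c=d["top"]
pa=lambda u,v:((u+.5)/4-.5+170,(v+.5)/4-.5+235)
pb=lambda u,v:((u-260+.5)/4-.5+280,(v+.5)/4-.5+170)
tip=ray(c,pa(146,49),.025);end=ray(c,pa(154,375),.033);h0=ray(c,pa(151,216),.035);cj=ray(c,pa(149,192),.03)
x=tip-end;print("tip",tip,"end",end,"h0",h0,"cj",cj,np.hypot(*x[:2]),np.degrees(np.arctan2(x[1],x[0])))
P=[ray(c,pb(*q),.083) for q in((323,336),(778,224),(735,38),(278,152))]
for p in P:print(p.round(4))
e=P[0]-P[1];print(np.linalg.norm(e),"yaw",np.degrees(np.arctan2(-e[0],e[1])))
e2=P[2]-P[1];print(np.linalg.norm(e2),np.degrees(np.arctan2(e2[1],e2[0])))
m=(P[0]+P[1])/2;print("mid",m)
s=[ray(c,pb(*q),.068) for q in((512,305),(604,289),(508,293),(602,275))]
for q in s:print("sill",q.round(4))
print("sill mid front",(s[0]+s[1])/2, np.linalg.norm(s[0]-s[1]))
# check against scene camera
sc=d["scene"]
for n,X in(("tip",tip),("end",end),("P0",P[0]),("P1",P[1]),("mid",m)):print(n,proj(sc,X).round(1))
im=sc["img"];a=cv2.resize(im[120:215,320:430],(440,380),interpolation=cv2.INTER_CUBIC);b=cv2.resize(im[200:320,285:375],(360,480),interpolation=cv2.INTER_CUBIC)
o=np.zeros((480,800,3),np.uint8);o[:380,:440]=a;o[:,440:]=b
cv2.imwrite("pics/z2.png",o[:,:,::-1])
E
```

```text
tip [0.5575255  0.31298579 0.025     ] end [0.36045195 0.3023033  0.033     ] h0 [0.45510346 0.30551018 0.035     ] cj [0.46976085 0.30819781 0.03      ] 0.1973628589045079 3.1027166094864707
[0.5331 0.09   0.083 ]
[ 0.5966 -0.1771  0.083 ]
[ 0.7085 -0.1548  0.083 ]
[0.6425 0.1165 0.083 ]
0.2745848514682662 yaw 13.37190769884565
0.11405839606839052 11.28521719053526
mid [ 0.56486833 -0.04354459  0.083     ]
sill [ 0.552  -0.0209  0.068 ]
sill [ 0.561  -0.0754  0.068 ]
sill [ 0.5591 -0.0186  0.068 ]
sill [ 0.5694 -0.0744  0.068 ]
sill mid front [ 0.5564773  -0.04814682  0.068     ] 0.05531748224452672
tip [396.7 180.6]
end [346.5 147.8]
P0 [341.6 208.7]
P1 [288.  286.6]
mid [316.2 245.6]
```

View pics/z2.png

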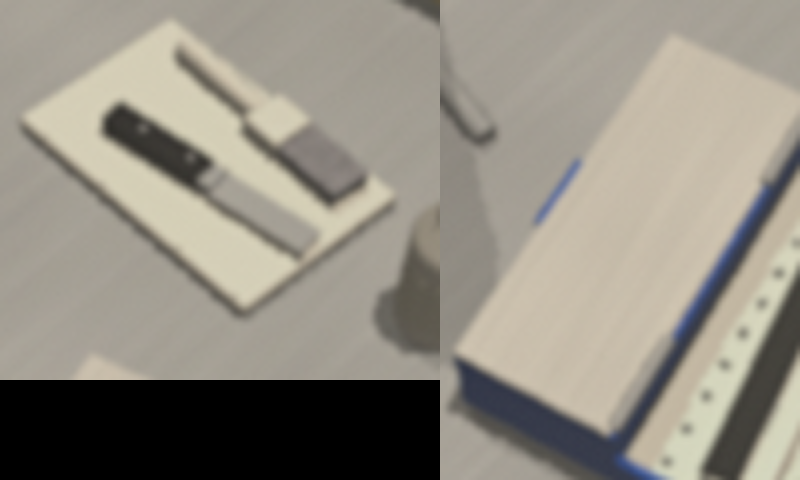

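The scene view agrees with the top-view points, so I'll go with them. Planned grip point is about (0.439, 0.307), knife yaw about 3°. The seeder is at yaw about 13° with its notch near (0.565, -0.046).

Emit:
{"name": "arm_command", "arguments": {
  "travel": [
    [0.524,0.564,0.108],
    [0.524,0.564,0.108],
    [0.524,0.564,0.108],
    [0.524,0.564,0.108],
    [0.524,0.564,0.108],
    [0.524,0.564,0.108],
    [0.524,0.564,0.108],
    [0.624,0.984,0.108],
    [0.624,0.984,0.108],
    [0.624,0.984,0.108],
    [0.624,0.984,0.108]
  ],
  "delta_rot": [
    [0,0,-0.03],
    [0,0,-0.06],
    [0,0,-0.09],
    [0,0,-0.12],
    [0,0,-0.15],
    [0,0,-0.18],
    [0,0,-0.196],
    [0,0,-0.196],
    [0,0,-0.196],
    [0,0,-0.196],
    [0,0,-0.196]
  ],
  "grip": 0.6,
  "newtons": 60
}}

```text
time_s: 1.52
tcp_pos: [0.5506, -0.1367, 0.2995]
eef_rot: [180.0, 0.0, -176.8]
contact_force: [0.0, -0.6, 1.2]
gripper_width: 0.0524
gripper_force: 0.0
```

Emit:
{"name": "arm_command", "arguments": {
  "travel": [
    [-0.222,0.894,-0.2],
    [-0.222,0.894,-0.2],
    [-0.222,0.894,-0.2],
    [-0.222,0.894,-0.2],
    [-0.222,0.894,-0.2],
    [-0.222,0.894,-0.2],
    [-0.222,0.894,-0.2],
    [-0.222,0.894,-0.2],
    [-0.222,0.894,-0.2],
    [-0.222,0.894,-0.2]
  ],
  "delta_rot": [
    [0,0,0],
    [0,0,0],
    [0,0,0],
    [0,0,0],
    [0,0,0],
    [0,0,0],
    [0,0,0],
    [0,0,0],
    [0,0,0],
    [0,0,0]
  ]
}}

```text
time_s: 2.78
tcp_pos: [0.4391, 0.3072, 0.1994]
eef_rot: [-180.0, -0.0, -176.9]
contact_force: [-0.8, -0.0, 0.2]
gripper_width: 0.0529
gripper_force: 0.0
```

```bash
cat >> h.py <<'E'
def wrist(r,viewer):
    from scipy.spatial.transform import Rotation as Ro
    s=r.get_state();c=viewer.capture("wrist");M=np.array(c["mount"])
    T=np.eye(4);T[:3,:3]=Ro.from_euler("xyz",s["eef_rot"],degrees=True).as_matrix();T[:3,3]=s["tcp_pos"]
    C=np.linalg.inv(T@M);c["R"]=C[:3,:3];c["t"]=C[:3,3];return s,c
E
python3 - <<'E'
from plant import r,viewer
from h import *
s,c=wrist(r,viewer);pickle.dump(c,open("c1.pkl","wb"));print(s["tcp_pos"],s["eef_rot"])
cv2.imwrite("pics/w1.png",c["img"][:,:,::-1])
E
```

```text
[0.43909809 0.30722052 0.199406  ] [-1.79971081e+02 -2.08137218e-02 -1.76939466e+02]
```

View pics/w1.png

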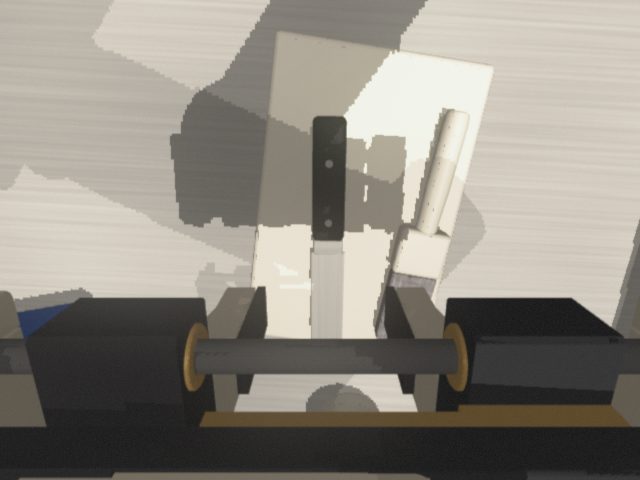

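The wrist view shows the handle from (330,117) to (329,239), the collar ending near (328,250), and the blade edges at columns 311 and 344. The brush is to the right, clear of the fingers.

```bash
python3 - <<'E'
from h import *
c=pickle.load(open("c1.pkl","rb"))
for q,z in(((330,117),.035),((328.5,239),.035),((328,250),.03),((327.5,300),.026),((327,330),.026)):print(ray(c,q,z).round(4))
E
```

```text
[0.3587 0.3069 0.035 ]
[0.4534 0.3111 0.035 ]
[0.4646 0.3113 0.03  ]
[0.5124 0.3136 0.026 ]
[0.5422 0.3148 0.026 ]
```

Emit:
{"name": "arm_command", "arguments": {
  "travel": [
    [0,0.004,-0.12],
    [0,0.004,-0.22],
    [0,0.004,-0.28],
    [0,0.004,-0.31],
    [0,0.004,-0.326],
    [0,0.004,-0.326],
    [0,0.004,-0.326]
  ],
  "delta_rot": [
    [0,0,0],
    [0,0,0],
    [0,0,0],
    [0,0,0],
    [0,0,0],
    [0,0,0],
    [0,0,0]
  ]
}}

```text
time_s: 3.7
tcp_pos: [0.4398, 0.3101, 0.0377]
eef_rot: [179.9, 0.1, -177.0]
contact_force: [0.0, 0.4, 0.9]
gripper_width: 0.0522
gripper_force: 0.0
```

Emit:
{"name": "arm_command", "arguments": {
  "travel": [
    [0,0,0],
    [0,0,0],
    [0,0,0],
    [0,0,0],
    [0,0,0],
    [0,0,0],
    [0,0,0]
  ],
  "delta_rot": [
    [0,0,0],
    [0,0,0],
    [0,0,0],
    [0,0,0],
    [0,0,0],
    [0,0,0],
    [0,0,0]
  ],
  "grip": 0,
  "newtons": 60
}}

```text
time_s: 4.58
tcp_pos: [0.4393, 0.3096, 0.0367]
eef_rot: [180.0, 0.0, -177.0]
contact_force: [-0.4, -0.2, 5.0]
gripper_width: 0.0254
gripper_force: 60.0
```

Emit:
{"name": "arm_command", "arguments": {
  "travel": [
    [0,0,0.05],
    [0,0,0.14],
    [0,-0.02,0.22],
    [0,-0.1,0.246],
    [-0.01,-0.2,0.246],
    [-0.02,-0.3,0.246],
    [-0.025,-0.4,0.246],
    [-0.03,-0.5,0.246],
    [-0.035,-0.6,0.246],
    [-0.04,-0.68,0.246],
    [-0.045,-0.74,0.246],
    [-0.048,-0.778,0.246],
    [-0.048,-0.778,0.246],
    [-0.048,-0.778,0.246]
  ],
  "delta_rot": [
    [0,0,0],
    [0,0,0],
    [0,0,0],
    [0,0,0.01],
    [0,0,0.03],
    [0,0,0.05],
    [0,0,0.07],
    [0,0,0.09],
    [0,0,0.1],
    [0,0,0.111],
    [0,0,0.111],
    [0,0,0.111],
    [0,0,0.111],
    [0,0,0.111]
  ]
}}

```text
time_s: 6.32
tcp_pos: [0.4152, -0.0793, 0.1594]
eef_rot: [180.0, -0.0, -167.0]
contact_force: [0.5, -0.6, -0.6]
gripper_width: 0.0252
gripper_force: 60.0
```

```bash
python3 - <<'E'
from plant import r,viewer
from h import *
s,c=wrist(r,viewer);pickle.dump(c,open("c2.pkl","wb"));print(s["tcp_pos"],s["eef_rot"],s["gripper_width"])
cv2.imwrite("pics/w2.png",c["img"][:,:,::-1])
t=viewer.capture("top");pickle.dump(t,open("t2.pkl","wb"))
cv2.imwrite("pics/t2.png",cv2.resize(t["img"][165:345,270:420],(600,720))[:600,:,::-1])
E
```

```text
[ 0.41521057 -0.07930263  0.15937952] [ 1.79992571e+02 -1.01379121e-02 -1.67004706e+02] 0.02520762614453464
```

View pics/w2.png

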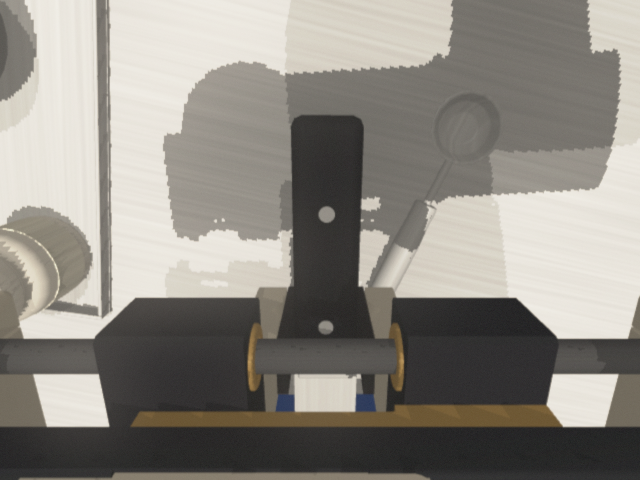

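View pics/t2.png

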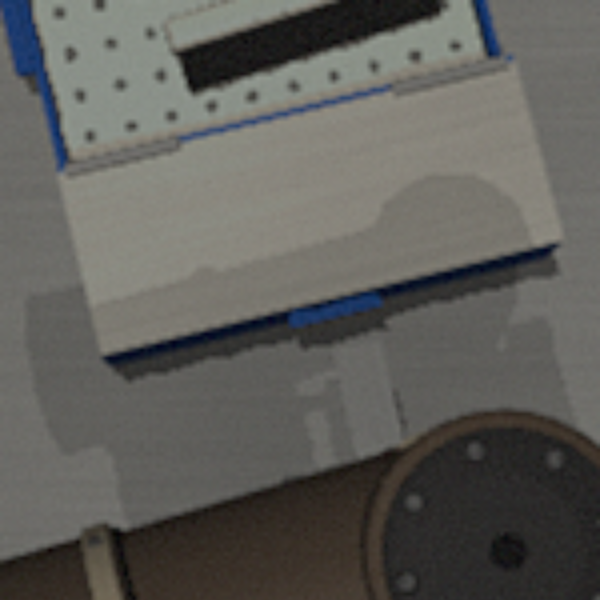

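The blade (columns 297–355) and the sill behind it (277–376) are both centred near column 326, so lateral alignment is good. Next I'll check the knife's pitch in the hand.

```bash
python3 - <<'E'
from h import *
from scipy.spatial.transform import Rotation as Ro
c=pickle.load(open("c2.pkl","rb"))
p=np.array([.41521,-.0793,.15938]);R=Ro.from_euler("xyz",[180,0,-167],degrees=True).as_matrix()
f=lambda a,l,h:proj(c,p+R@np.array([-a,l,-h]))
for zo in(-.004,-.002,0,.002):print(zo,f(-.08,0,zo).round(1),f(-.08,.013,zo).round(1),f(-.08,-.013,zo).round(1))
t=pickle.load(open("t2.pkl","rb"))
for z in(.068,.06):print(ray(t,(354.4,244.2),z).round(4))
for q in((327,214),(326,327)):print([ (R.T@(ray(c,q,p[2]-.002)-p)).round(4)])
n=np.array([.5655,-.045,.074]);print("notch wrist",proj(c,n),"sill ctr",proj(c,n+[-.005,-.001,-.006]))
for a,z in ((.09,-.0115),(.05,-.0115)):print(f(a,0,z))
E
```

```text
-0.004 [323.3 118.5] [360.4 118.6] [286.2 118.5]
-0.002 [323.3 118.6] [360.9 118.6] [285.6 118.6]
0 [323.2 118.6] [361.4 118.6] [285.1 118.6]
0.002 [323.2 118.7] [361.9 118.7] [284.5 118.7]
[ 0.5557 -0.0488  0.068 ]
[ 0.5566 -0.0492  0.06  ]
[array([0.0461, 0.0013, 0.002 ])]
[array([-0.0011,  0.001 ,  0.002 ])]
notch wrist [323.82616988 454.91045811] sill ctr [324.05686391 442.722855  ]
[323.86043053 475.62495712]
[323.77609661 409.31828894]
```

```bash
python3 - <<'E'
from h import *
c=pickle.load(open("c2.pkl","rb"));c1=pickle.load(open("c1.pkl","rb"))
def rows(c,rs,lo,hi):
    for v in rs:
        g=c["img"][v,lo:hi].max(1).astype(float)
        a=np.where(g<50)[0];print(v,a.min()+lo,a.max()+lo,a.max()-a.min()+1)
rows(c1,(125,150,170,190,210,230),290,370)
print();rows(c,(125,135,150,170,200,230,250,270,285),280,375)
E
```

```text
Traceback (most recent call last):
ValueError: zero-size array to reduction operation minimum which has no identity
```

```bash
python3 - <<'E'
from h import *
c=pickle.load(open("c2.pkl","rb"));c1=pickle.load(open("c1.pkl","rb"))
def rows(c,rs,lo,hi,zz):
    for v in rs:
        g=c["img"][v].max(1).astype(float);a=328
        if g[a]>60:continue
        l=a
        while g[l-1]<60:l-=1
        h=a
        while g[h+1]<60:h+=1
        w=h-l+1;X=ray(c,((l+h)/2,v),zz);dep=(c["R"]@X+c["t"])[2]
        print(v,l,h,w,"mm",round(w*dep/.392,1))
rows(c1,(125,140,150,175,190,210,230),290,370,.035)
print();rows(c,(125,135,150,170,190,240,260,280),280,375,.1574)
E
```

```text
150 328 329 2 mm 1.5
175 313 331 19 mm 14.7
190 314 329 16 mm 12.5

125 292 362 71 mm 24.6
135 292 362 71 mm 24.8
150 292 361 70 mm 24.7
170 292 361 70 mm 25.1
190 293 360 68 mm 24.8
240 307 358 52 mm 19.7
260 308 357 50 mm 19.2
280 301 356 56 mm 21.9
```

Emit:
{"name": "arm_command", "arguments": {
  "travel": [
    [0,0,-0.06],
    [0,0,-0.12],
    [0,0,-0.146],
    [0,0,-0.146],
    [0,0,-0.146]
  ],
  "delta_rot": [
    [0,0,0],
    [0,0,0],
    [0,0,0],
    [0,0,0],
    [0,0,0]
  ]
}}

```text
time_s: 7.05
tcp_pos: [0.416, -0.0792, 0.0874]
eef_rot: [-180.0, 0.1, -166.9]
contact_force: [-0.4, -1.7, -1.4]
gripper_width: 0.0257
gripper_force: 60.0
```

```bash
python3 - <<'E'
from plant import r,viewer
from h import *
s,c=wrist(r,viewer);print(s["tcp_pos"],s["eef_rot"])
t=viewer.capture("top");sc=viewer.capture("scene")
ux=np.array([np.cos(.227),np.sin(.227),0]);p=s["tcp_pos"]
tip=p+.12*ux-[0,0,.012]
print("exp tip top",proj(t,tip),"scene",proj(sc,tip), "scene +10mm up",proj(sc,tip+[0,0,.01]))
for n,X in(("notch",np.array([.5655,-.045,.074])),):print(n,proj(t,X),proj(sc,X))
o=np.zeros((480,800,3),np.uint8)
o[:,:400]=cv2.resize(t["img"][215:275,325:375],(400,480),interpolation=cv2.INTER_CUBIC)
o[:,400:]=cv2.resize(sc["img"][210:270,285:335],(400,480),interpolation=cv2.INTER_CUBIC)
cv2.imwrite("pics/ins.png",o[:,:,::-1]);
E
```

```text
[ 0.41603669 -0.07923374  0.08738991] [-1.79990354e+02  7.12557272e-02 -1.66942740e+02]
exp tip top [356.16531244 253.44242304] scene [305.4383946  242.07812717] scene +10mm up [305.24392639 240.11916314]
notch [352.85282527 239.79092916] [316.07639204 247.82595852]
```

View pics/ins.png

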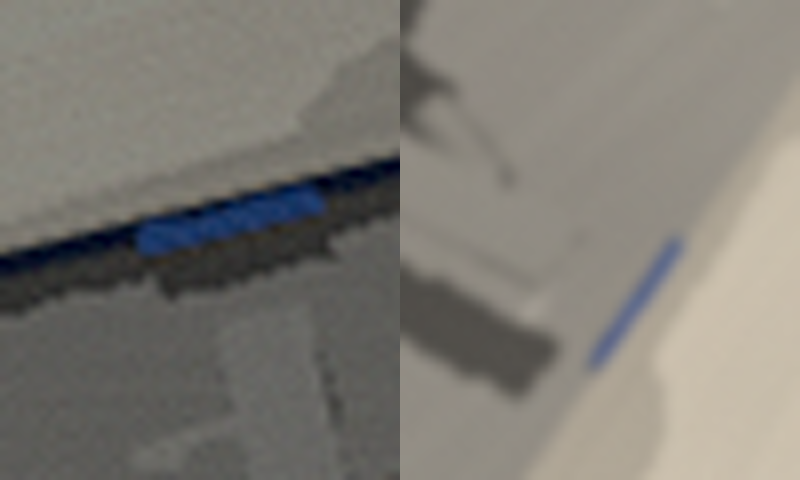

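Emit:
{"name": "arm_command", "arguments": {
  "travel": [
    [0.02,0.0046,0],
    [0.04,0.0092,0],
    [0.06,0.0138,0],
    [0.075,0.0173,0],
    [0.088,0.0203,0],
    [0.088,0.0203,0]
  ],
  "delta_rot": [
    [0,0,0],
    [0,0,0],
    [0,0,0],
    [0,0,0],
    [0,0,0],
    [0,0,0]
  ]
}}

```text
time_s: 7.95
tcp_pos: [0.4596, -0.0693, 0.0864]
eef_rot: [-180.0, -0.0, -167.0]
contact_force: [-0.3, 0.4, -0.6]
gripper_width: 0.0257
gripper_force: 60.0
```

Emit:
{"name": "arm_command", "arguments": {
  "travel": [
    [0.02,0.0046,0],
    [0.04,0.0092,0],
    [0.06,0.0138,0],
    [0.074,0.0171,0],
    [0.074,0.0171,0]
  ],
  "delta_rot": [
    [0,0,0],
    [0,0,0],
    [0,0,0],
    [0,0,0],
    [0,0,0]
  ]
}}

```text
time_s: 8.57
tcp_pos: [0.4967, -0.0607, 0.0864]
eef_rot: [-180.0, -0.0, -167.0]
contact_force: [-0.7, -1.0, -0.7]
gripper_width: 0.0257
gripper_force: 60.0
```

```bash
python3 - <<'E'
import numpy as np
y=np.radians(13.2);ux=np.array([np.cos(y),np.sin(y)])
n0=np.array([.5655,-.045]);base=np.array([.496,-.0613,.087]);bf=(base[:2]-n0)@ux-.112
print("bf",bf)
def out(th,ph,s,rho):
    th,ph=np.radians(th),np.radians(ph)
    u=np.array([-np.cos(th),np.sin(th)]);m=np.array([np.sin(th),np.cos(th)])
    C=rho*u-.0015*m
    t=np.array([np.cos(ph),np.sin(ph)]);n=np.array([-np.sin(ph),np.cos(ph)])
    T=C-s*t+.011*n
    df=T[0]-bf;dz=.0815+T[1]-base[2]
    d=np.r_[df*ux,dz]/.5;rv=np.degrees(ph)/90*np.array([np.sin(y),-np.cos(y),0])
    print(f"{np.degrees(th):.0f} {np.degrees(ph):.0f} f{T[0]*1e3:.0f} z{(.0815+T[1])*1e3:.0f}",d.round(3).tolist(),rv.round(3).tolist())
for th in (0,4,8,12,16,20,25,30): out(th,min(th+5,32),.070,.112)
print("B")
for th in range(30,116,5): out(th,max(0,30-(th-30)*.6),.120,.064)
E
```

```text
bf -0.18338585293248832
0 5 f-183 z85 [0.001, 0.0, -0.004] [0.013, -0.054, 0.0]
4 9 f-183 z88 [0.001, 0.0, 0.001] [0.023, -0.097, 0.0]
8 13 f-182 z91 [0.003, 0.001, 0.007] [0.033, -0.141, 0.0]
12 17 f-180 z93 [0.007, 0.002, 0.013] [0.043, -0.184, 0.0]
16 21 f-177 z96 [0.012, 0.003, 0.018] [0.053, -0.227, 0.0]
20 25 f-174 z99 [0.019, 0.004, 0.024] [0.063, -0.27, 0.0]
25 30 f-168 z102 [0.029, 0.007, 0.03] [0.076, -0.325, 0.0]
30 32 f-163 z108 [0.04, 0.009, 0.043] [0.081, -0.346, 0.0]
B
30 30 f-166 z62 [0.035, 0.008, -0.051] [0.076, -0.325, 0.0]
35 27 f-165 z72 [0.035, 0.008, -0.029] [0.069, -0.292, 0.0]
40 24 f-164 z83 [0.038, 0.009, -0.009] [0.061, -0.26, 0.0]
45 21 f-162 z93 [0.041, 0.01, 0.012] [0.053, -0.227, 0.0]
50 18 f-160 z103 [0.046, 0.011, 0.032] [0.046, -0.195, 0.0]
55 15 f-157 z113 [0.052, 0.012, 0.051] [0.038, -0.162, 0.0]
60 12 f-153 z122 [0.059, 0.014, 0.07] [0.03, -0.13, 0.0]
65 9 f-149 z131 [0.068, 0.016, 0.088] [0.023, -0.097, 0.0]
70 6 f-144 z140 [0.077, 0.018, 0.105] [0.015, -0.065, 0.0]
75 3 f-138 z148 [0.088, 0.021, 0.121] [0.008, -0.032, 0.0]
80 0 f-133 z155 [0.099, 0.023, 0.137] [0.0, -0.0, 0.0]
85 0 f-127 z156 [0.11, 0.026, 0.138] [0.0, -0.0, 0.0]
90 0 f-122 z156 [0.121, 0.028, 0.139] [0.0, -0.0, 0.0]
95 0 f-116 z156 [0.131, 0.031, 0.139] [0.0, -0.0, 0.0]
100 0 f-110 z156 [0.142, 0.033, 0.138] [0.0, -0.0, 0.0]
105 0 f-105 z155 [0.153, 0.036, 0.135] [0.0, -0.0, 0.0]
110 0 f-100 z153 [0.163, 0.038, 0.132] [0.0, -0.0, 0.0]
115 0 f-94 z151 [0.173, 0.041, 0.128] [0.0, -0.0, 0.0]
```

```bash
cat > plan.py <<'E'
import numpy as np
y=np.radians(13.2);ux=np.array([np.cos(y),np.sin(y)])
n0=np.array([.5655,-.045])
def out(base,p0,th,ph,s,rho,gap=0):
    bf=(base[:2]-n0)@ux-.112
    th,ph=np.radians(th),np.radians(ph)
    u=np.array([-np.cos(th),np.sin(th)]);m=np.array([np.sin(th),np.cos(th)])
    C=rho*u-(.0015+gap)*m
    t=np.array([np.cos(ph),np.sin(ph)]);n=np.array([-np.sin(ph),np.cos(ph)])
    T=C-s*t+.011*n
    d=np.r_[(T[0]-bf)*ux,.0815+T[1]-base[2]]/.5;rv=(np.degrees(ph)-p0)/90*np.array([np.sin(y),-np.cos(y),0])
    print(f"{np.degrees(th):.0f} {np.degrees(ph):.0f} f{T[0]*1e3:.0f} z{(.0815+T[1])*1e3:.0f}",d.round(3).tolist(),rv.round(3).tolist())
E
python3 - <<'E'
from plan import *
b=np.array([.496,-.0613,.087])
for th in range(0,41,3): out(b,0,th,-th-4,.070,.112)
print("B, still relative to b")
for th in range(32,116,4): out(b,0,th,20-max(0,(th-36)*.4) if th<86 else 0,.120,.095)
E
```

```text
0 -4 f-181 z96 [0.005, 0.001, 0.018] [-0.01, 0.043, -0.0]
3 -7 f-180 z105 [0.006, 0.002, 0.037] [-0.018, 0.076, -0.0]
6 -10 f-179 z115 [0.009, 0.002, 0.055] [-0.025, 0.108, -0.0]
9 -13 f-177 z124 [0.013, 0.003, 0.074] [-0.033, 0.141, -0.0]
12 -16 f-174 z133 [0.018, 0.004, 0.092] [-0.041, 0.173, -0.0]
15 -19 f-171 z142 [0.024, 0.006, 0.11] [-0.048, 0.206, -0.0]
18 -22 f-168 z151 [0.03, 0.007, 0.128] [-0.056, 0.238, -0.0]
21 -25 f-164 z160 [0.038, 0.009, 0.146] [-0.063, 0.27, -0.0]
24 -28 f-160 z168 [0.046, 0.011, 0.163] [-0.071, 0.303, -0.0]
27 -31 f-155 z176 [0.056, 0.013, 0.179] [-0.079, 0.335, -0.0]
30 -34 f-150 z184 [0.066, 0.015, 0.195] [-0.086, 0.368, -0.0]
33 -37 f-144 z192 [0.077, 0.018, 0.21] [-0.094, 0.4, -0.0]
36 -40 f-138 z200 [0.088, 0.021, 0.225] [-0.101, 0.433, -0.0]
39 -43 f-132 z207 [0.101, 0.024, 0.239] [-0.109, 0.465, -0.0]
B, still relative to b
32 20 f-198 z100 [-0.028, -0.007, 0.026] [0.051, -0.216, 0.0]
36 20 f-194 z105 [-0.021, -0.005, 0.037] [0.051, -0.216, 0.0]
40 18 f-191 z114 [-0.015, -0.004, 0.054] [0.047, -0.199, 0.0]
44 17 f-187 z122 [-0.008, -0.002, 0.0
[... 291 characters left out ...]
143] [0.022, -0.095, 0.0]
68 7 f-157 z165 [0.051, 0.012, 0.156] [0.018, -0.078, 0.0]
72 6 f-151 z171 [0.063, 0.015, 0.167] [0.014, -0.061, 0.0]
76 4 f-145 z176 [0.075, 0.018, 0.178] [0.01, -0.043, 0.0]
80 2 f-138 z181 [0.088, 0.021, 0.188] [0.006, -0.026, 0.0]
84 1 f-132 z185 [0.101, 0.024, 0.196] [0.002, -0.009, 0.0]
88 0 f-125 z187 [0.114, 0.027, 0.201] [0.0, -0.0, 0.0]
92 0 f-118 z187 [0.127, 0.03, 0.201] [0.0, -0.0, 0.0]
96 0 f-112 z187 [0.14, 0.033, 0.2] [0.0, -0.0, 0.0]
100 0 f-105 z186 [0.153, 0.036, 0.199] [0.0, -0.0, 0.0]
104 0 f-98 z185 [0.165, 0.039, 0.196] [0.0, -0.0, 0.0]
108 0 f-92 z183 [0.178, 0.042, 0.193] [0.0, -0.0, 0.0]
112 0 f-86 z181 [0.19, 0.045, 0.188] [0.0, -0.0, 0.0]
```

Emit:
{"name": "arm_command", "arguments": {
  "travel": [
    [0.003,0.001,0.01],
    [0.005,0.001,0.018],
    [0.006,0.002,0.037],
    [0.009,0.002,0.055],
    [0.013,0.003,0.074],
    [0.018,0.004,0.092],
    [0.024,0.006,0.11],
    [0.024,0.006,0.11]
  ],
  "delta_rot": [
    [-0.005,0.022,0],
    [-0.01,0.043,0],
    [-0.018,0.076,0],
    [-0.025,0.108,0],
    [-0.033,0.141,0],
    [-0.041,0.173,0],
    [-0.048,0.206,0],
    [-0.048,0.206,0]
  ]
}}

```text
time_s: 9.57
tcp_pos: [0.5084, -0.0577, 0.141]
eef_rot: [-180.0, -19.1, -167.0]
contact_force: [-0.3, 0.2, -1.9]
gripper_width: 0.0253
gripper_force: 60.0
```

```bash
python3 - <<'E'
from plant import r,viewer
from h import *
sc=viewer.capture("scene");t=viewer.capture("top")
y=np.radians(13.2);u=np.array([np.cos(y),np.sin(y)]);v=np.array([-np.sin(y),np.cos(y)]);H=np.array([.5655,-.045])+.112*u
for th in(0,10,15,20):
    a=np.radians(th)
    print(th,[proj(c,np.r_[H-.112*np.cos(a)*u+k*.14*v,.083+.112*np.sin(a)]).round(0).tolist() for c in(sc,t) for k in(1,-1)])
o=np.zeros((560,800,3),np.uint8)
o[:,:400]=cv2.resize(sc["img"][170:310,270:370],(400,560));o[:,400:]=cv2.resize(t["img"][150:290,290:390],(400,560))
cv2.imwrite("pics/l1.png",o[:,:,::-1])
E
```

```text
0 [[342.0, 209.0], [287.0, 288.0], [295.0, 253.0], [411.0, 225.0]]
10 [[343.0, 205.0], [287.0, 285.0], [294.0, 252.0], [412.0, 223.0]]
15 [[343.0, 203.0], [287.0, 283.0], [294.0, 251.0], [412.0, 222.0]]
20 [[344.0, 201.0], [288.0, 282.0], [293.0, 249.0], [413.0, 220.0]]
```

View pics/l1.png

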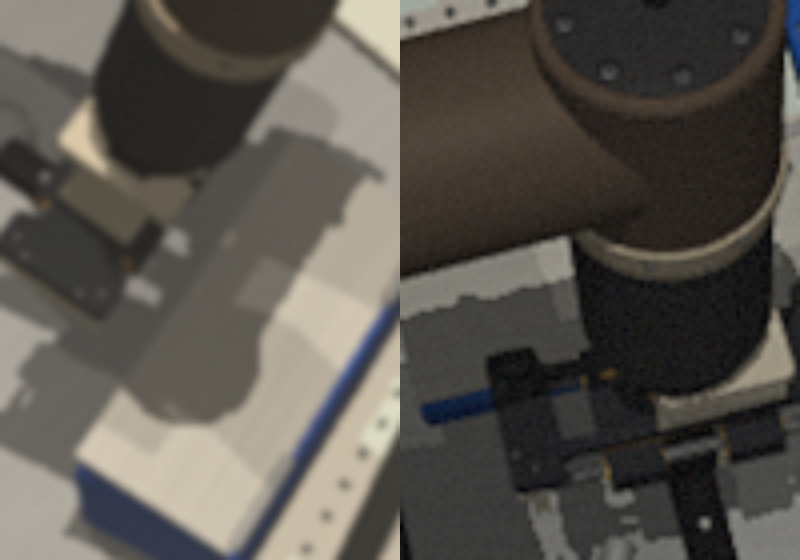

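The cover's near corner has moved about 2.5 px up in the scene view, to (289,285), so it is being lifted. I'll continue.

Emit:
{"name": "arm_command", "arguments": {
  "travel": [
    [0.006,0.001,0.018],
    [0.014,0.003,0.036],
    [0.022,0.005,0.053],
    [0.032,0.007,0.069],
    [0.042,0.009,0.085],
    [0.053,0.012,0.1],
    [0.064,0.015,0.115],
    [0.077,0.018,0.129],
    [0.077,0.018,0.129]
  ],
  "delta_rot": [
    [-0.008,0.032,0],
    [-0.015,0.064,0],
    [-0.023,0.097,0],
    [-0.031,0.129,0],
    [-0.038,0.162,0],
    [-0.046,0.194,0],
    [-0.053,0.227,0],
    [-0.061,0.259,0],
    [-0.061,0.259,0]
  ]
}}

```text
time_s: 10.8
tcp_pos: [0.5469, -0.0487, 0.2049]
eef_rot: [-179.8, -43.0, -167.1]
contact_force: [1.0, 0.1, -1.0]
gripper_width: 0.0259
gripper_force: 60.0
```

```bash
python3 - <<'E'
from plant import r,viewer
from h import *
print(r.get_state()["contact_force"],r.get_state()["moment"])
sc=viewer.capture("scene");t=viewer.capture("top");pickle.dump((sc,t),open("l2.pkl","wb"))
y=np.radians(13.2);u=np.array([np.cos(y),np.sin(y)]);v=np.array([-np.sin(y),np.cos(y)]);H=np.array([.5655,-.045])+.112*u
for th in(0,20,30,40):
    a=np.radians(th)
    print(th,[proj(c,np.r_[H-.112*np.cos(a)*u+k*.14*v,.083+.112*np.sin(a)]).round(0).tolist() for c in(sc,t) for k in(1,-1)])
im=sc["img"].astype(int)
# along vertical line near right-near corner: blue side wall / aluminium boundary
for x in(292,300,308,316,324):
    col=im[240:330,x];bl=np.where((col[:,2]>col[:,0]+25))[0];print(x,"blue rows",(bl.min()+240,bl.max()+240) if len(bl) else None,[tuple(col[i]) for i in range(0,0)])
im=t["img"].astype(int)
for x in(402,405,408):
    col=im[170:260,x];print(x,[int(c.max()) for c in col[::4]])
E
```

```text
[ 0.99879388  0.08869119 -0.95607075] [ 0.53580543 -2.44893247  0.04353815]
0 [[342.0, 209.0], [287.0, 288.0], [295.0, 253.0], [411.0, 225.0]]
20 [[344.0, 201.0], [288.0, 282.0], [293.0, 249.0], [413.0, 220.0]]
30 [[347.0, 199.0], [290.0, 281.0], [292.0, 244.0], [413.0, 215.0]]
40 [[351.0, 197.0], [294.0, 280.0], [290.0, 239.0], [413.0, 209.0]]
292 blue rows (np.int64(281), np.int64(296)) []
300 blue rows (np.int64(288), np.int64(303)) []
308 blue rows (np.int64(294), np.int64(307)) []
316 blue rows (np.int64(301), np.int64(311)) []
324 blue rows (np.int64(309), np.int64(315)) []
402 [142, 140, 144, 139, 137, 141, 139, 144, 104, 26, 26, 156, 49, 65, 139, 61, 114, 139, 123, 143, 141, 141, 136]
405 [141, 138, 140, 139, 138, 135, 137, 140, 138, 144, 147, 67, 44, 43, 121, 77, 114, 140, 143, 140, 136, 139, 140]
408 [144, 142, 143, 137, 137, 137, 136, 134, 142, 140, 138, 130, 102, 142, 54, 78, 150, 141, 144, 144, 138, 144, 142]
```

```bash
python3 - <<'E'
from h import *
sc,t=pickle.load(open("l2.pkl","rb"))
o=np.zeros((560,800,3),np.uint8)
o[:,:400]=cv2.resize(sc["img"][190:330,270:370],(400,560),interpolation=cv2.INTER_CUBIC);o[:,400:]=cv2.resize(t["img"][150:290,275:425],(400,373)).repeat(1,0)[np.r_[0:373,[0]*187]]
cv2.imwrite("pics/l2.png",np.clip(o[:,:,::-1].astype(int)*13//10,0,255))
E
```

```text
[ WARN:0@0.074] global loadsave.cpp:1063 imwrite_ Unsupported depth image for selected encoder is fallbacked to CV_8U.
```

View pics/l2.png

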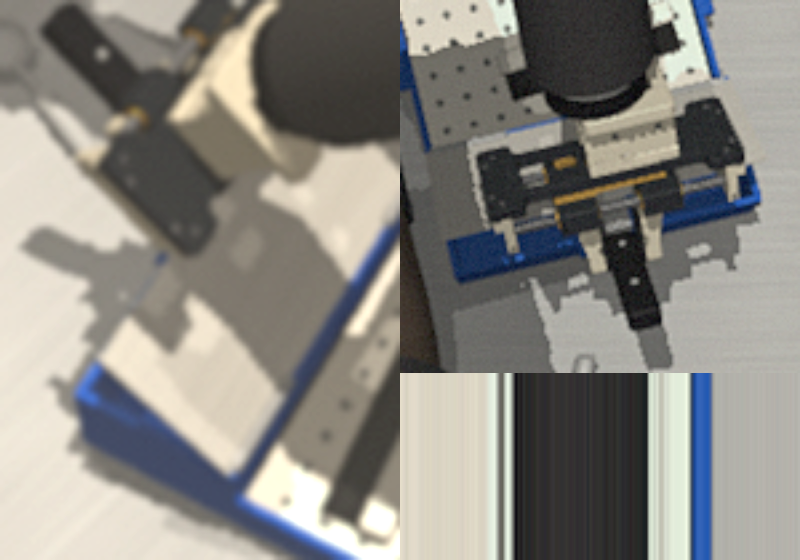

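The cover stands at about 40° (near corner at px (294.5,280.5)), with the knife under it and gripped, and the gripper clear. Now I'll swing the knife under the cover to push with the tip.

```bash
python3 - <<'E'
from plan import *
b=np.array([.5465,-.0493,.2065])
for k in range(0,10): 
    out(b,-43,38,-43+7*k,.120,.062+.03*k/9,.003 if k>0 else 0)
b2=b;print("B")
for th in range(40,70,3): out(b,-43,th,20-(th-40)*.4,.120,.092)
E
```

```text
38 -43 f-130 z208 [0.003, 0.001, 0.004] [0.0, -0.0, 0.0]
38 -36 f-145 z198 [-0.026, -0.006, -0.018] [0.018, -0.076, 0.0]
38 -29 f-157 z188 [-0.049, -0.011, -0.037] [0.036, -0.151, 0.0]
38 -22 f-167 z177 [-0.068, -0.016, -0.058] [0.053, -0.227, 0.0]
38 -15 f-175 z166 [-0.085, -0.02, -0.081] [0.071, -0.303, 0.0]
38 -8 f-182 z154 [-0.098, -0.023, -0.105] [0.089, -0.379, 0.0]
38 -1 f-187 z142 [-0.108, -0.025, -0.13] [0.107, -0.454, 0.0]
38 6 f-191 z129 [-0.115, -0.027, -0.155] [0.124, -0.53, 0.0]
38 13 f-192 z116 [-0.118, -0.028, -0.18] [0.142, -0.606, 0.0]
38 20 f-192 z104 [-0.117, -0.028, -0.205] [0.16, -0.682, 0.0]
B
40 20 f-188 z109 [-0.11, -0.026, -0.195] [0.16, -0.682, 0.0]
43 19 f-185 z115 [-0.105, -0.025, -0.183] [0.157, -0.669, 0.0]
46 18 f-183 z121 [-0.1, -0.023, -0.171] [0.154, -0.656, 0.0]
49 16 f-180 z127 [-0.094, -0.022, -0.16] [0.151, -0.643, 0.0]
52 15 f-177 z132 [-0.088, -0.021, -0.149] [0.148, -0.63, 0.0]
55 14 f-173 z138 [-0.081, -0.019, -0.138] [0.145, -0.617, 0.0]
58 13 f-169 z143 [-0.074, -0.017, -0.127] [0.142, -0.604, 0.0]
61 12 f-166 z148 [-0.067, -0.016, -0.117] [0.139, -0.591, 0.0]
64 10 f-162 z153 [-0.059, -0.014, -0.108] [0.135, -0.578, 0.0]
67 9 f-158 z157 [-0.051, -0.012, -0.098] [0.132, -0.565, 0.0]
```

Emit:
{"name": "arm_command", "arguments": {
  "travel": [
    [-0.026,-0.006,-0.018],
    [-0.049,-0.011,-0.037],
    [-0.068,-0.016,-0.058],
    [-0.085,-0.02,-0.081],
    [-0.098,-0.023,-0.105],
    [-0.108,-0.025,-0.13],
    [-0.115,-0.027,-0.155],
    [-0.118,-0.028,-0.18],
    [-0.117,-0.028,-0.205],
    [-0.11,-0.026,-0.195],
    [-0.105,-0.025,-0.183],
    [-0.1,-0.023,-0.171],
    [-0.094,-0.022,-0.16],
    [-0.088,-0.021,-0.149],
    [-0.081,-0.019,-0.138],
    [-0.074,-0.017,-0.127],
    [-0.074,-0.017,-0.127]
  ],
  "delta_rot": [
    [0.018,-0.076,0],
    [0.036,-0.151,0],
    [0.053,-0.227,0],
    [0.071,-0.303,0],
    [0.089,-0.379,0],
    [0.107,-0.454,0],
    [0.124,-0.53,0],
    [0.142,-0.606,0],
    [0.16,-0.682,0],
    [0.16,-0.682,0],
    [0.157,-0.669,0],
    [0.154,-0.656,0],
    [0.151,-0.643,0],
    [0.148,-0.63,0],
    [0.145,-0.617,0],
    [0.142,-0.604,0],
    [0.142,-0.604,0]
  ]
}}

```text
time_s: 13.02
tcp_pos: [0.5105, -0.0572, 0.1437]
eef_rot: [179.9, 12.9, -167.0]
contact_force: [-0.3, -0.3, -0.8]
gripper_width: 0.0256
gripper_force: 60.0
```

```bash
python3 - <<'E'
from plant import r,viewer
from h import *
s=r.get_state();print(s["contact_force"],s["moment"])
sc=viewer.capture("scene");pickle.dump(sc,open("l3.pkl","wb"))
y=np.radians(13.2);u=np.array([np.cos(y),np.sin(y)]);v=np.array([-np.sin(y),np.cos(y)]);H=np.array([.5655,-.045])+.112*u
for th in(40,50,60,70,105):
    a=np.radians(th)
    print(th,[proj(sc,np.r_[H-.112*np.cos(a)*u+k*.14*v,.0815+.112*np.sin(a)]).round(0).tolist() for k in(1,-1)])
im=sc["img"].astype(int)
for x in range(284,330,4):
    col=im[240:330,x];b=np.where((col[:,2]>col[:,0]+25))[0];print(x,(b.min()+240,b.max()+240) if len(b) else None,end=" ")
from plan import *
print();b=np.array([.5465,-.0493,.2065])+.5*np.array([-.074,-.017,-.127]);print(b)
for th in range(60,116,4): out(b,13,th,max(0,13-(th-58)*.4),.120,.092)
E
```

```text
[-0.3122884  -0.34646483 -0.79256869] [-0.15993411  0.82683748 -0.01138559]
40 [[351.0, 197.0], [294.0, 280.0]]
50 [[356.0, 196.0], [298.0, 280.0]]
60 [[362.0, 196.0], [304.0, 281.0]]
70 [[368.0, 197.0], [310.0, 283.0]]
105 [[392.0, 207.0], [336.0, 296.0]]
284 None 288 None 292 (np.int64(282), np.int64(298)) 296 (np.int64(277), np.int64(298)) 300 (np.int64(271), np.int64(300)) 304 (np.int64(264), np.int64(299)) 308 (np.int64(258), np.int64(302)) 312 (np.int64(252), np.int64(302)) 316 (np.int64(244), np.int64(304)) 320 (np.int64(241), np.int64(306)) 324 (np.int64(243), np.int64(246)) 328 (np.int64(309), np.int64(316)) 
[ 0.5095 -0.0578  0.143 ]
60 12 f-167 z146 [0.005, 0.001, 0.006] [-0.002, 0.009, -0.0]
64 11 f-162 z152 [0.015, 0.004, 0.019] [-0.006, 0.026, -0.0]
68 9 f-156 z158 [0.026, 0.006, 0.031] [-0.01, 0.043, -0.0]
72 7 f-150 z164 [0.037, 0.009, 0.042] [-0.014, 0.061, -0.0]
76 6 f-144 z169 [0.049, 0.012, 0.052] [-0.018, 0.078, -0.0]
80 4 f-138 z174 [0.061, 0.014, 0.062] [-0.022, 0.095, -0.0]
84 3 f-131 z178 [0.074, 0.017, 0.071] [-0.026, 0.113, -0.0]
88 1 f-125 z182 [0.087, 0.02, 0.079] [-0.03, 0.13, -0.0]
92 0 f-118 z184 [0.1, 0.023, 0.083] [-0.033, 0.141, -0.0]
96 0 f-112 z184 [0.112, 0.026, 0.082] [-0.033, 0.141, -0.0]
100 0 f-106 z183 [0.125, 0.029, 0.081] [-0.033, 0.141, -0.0]
104 0 f-99 z182 [0.137, 0.032, 0.078] [-0.033, 0.141, -0.0]
108 0 f-93 z180 [0.149, 0.035, 0.075] [-0.033, 0.141, -0.0]
112 0 f-87 z178 [0.161, 0.038, 0.071] [-0.033, 0.141, -0.0]
```

Emit:
{"name": "arm_command", "arguments": {
  "travel": [
    [0.005,0.001,0.006],
    [0.015,0.004,0.019],
    [0.026,0.006,0.031],
    [0.037,0.009,0.042],
    [0.049,0.012,0.052],
    [0.061,0.014,0.062],
    [0.074,0.017,0.071],
    [0.087,0.02,0.079],
    [0.1,0.023,0.083],
    [0.112,0.026,0.082],
    [0.125,0.029,0.081],
    [0.131,0.0305,0.08],
    [0.131,0.0305,0.08]
  ],
  "delta_rot": [
    [-0.002,0.009,0],
    [-0.006,0.026,0],
    [-0.01,0.043,0],
    [-0.014,0.061,0],
    [-0.018,0.078,0],
    [-0.022,0.095,0],
    [-0.026,0.113,0],
    [-0.03,0.13,0],
    [-0.033,0.141,0],
    [-0.033,0.141,0],
    [-0.033,0.141,0],
    [-0.033,0.141,0],
    [-0.033,0.141,0]
  ]
}}

```text
time_s: 14.7
tcp_pos: [0.5755, -0.042, 0.1825]
eef_rot: [180.0, -0.2, -167.0]
contact_force: [-0.4, 1.0, -0.6]
gripper_width: 0.0254
gripper_force: 60.0
```

```bash
python3 - <<'E'
from plant import r,viewer
from h import *
s=r.get_state();print(s["contact_force"],s["moment"])
sc=viewer.capture("scene");t=viewer.capture("top");a=pickle.load(open("l3.pkl","rb"));pickle.dump((sc,t),open("l4.pkl","wb"))
im=sc["img"].astype(int);i3=a["img"].astype(int)
cl=lambda p:"B" if p[2]>p[0]+20 else ("k" if p.max()<70 else ("W" if p.min()>150 else ("g" if p.min()>110 else "-")))
for v in range(264,316,3):print(v,"".join(cl(i3[v,u]) for u in range(285,350)),"".join(cl(im[v,u]) for u in range(285,350)))
E
```

```text
[-0.36155741  1.01262121 -0.57358101] [ 0.01893848  0.0529723  -0.01528285]
264 -------gggWWWggggggBBBBBBBBB-gggggggggggggggggggggggggggggggggggg --------------------BBBBBBBBBBBBBBBBBBBBBBBBBBBBBBBBBBBBBBBBBBBBB
267 -----gggWggggggggBBBBBBBBB-gggggggggggggggggggggggggggggggggggggg ------------------BBBBBBBBBBBBBBBBBBBBBBBBBBBBBBBBBBBBBBBBBBBBBBB
270 ggggggWgggggggggBBBBBBBB-gggggggggggggggggggggggggggggggggggggggg ----------------BBBBBBBBBBBBBBBBBBBBBBBBBBBBBBBBBBBBBBBBBBBBBBBBB
273 WWWWWgggggggggBBBBBBBB-gggggggggggggggggggggggggggggggggggggggggg --------------BBBBBBBBBBBBBBBBBBBBBBBBBBBBBBBBBBBBBBBBBBBBBBBBBgg
276 WWWWWggggggBBBBBBBBB-ggggggggggggggggggggggggggggggggggggggggggBB ------------BBBBBBBBBBBBBBBBBBBBBBBBBBBBBBBBBBBBBBBBBBBBBBBBggg-B
279 WWWWgggggBBBBBBBBB-ggggggggggggggggggggggggggggggggggggggggggBBBB ----------BBBBBBBBBBBBBBBBBBBBBBBBBBBBBBBBBBBBBBBBBBBBBBB-ggg-BBB
282 WWgggggBBBBBBBBBBBBB-ggggggggggggggggggggggggggggggggggggggBBBB-- -------BBBBBBBBBBBBBBBBBBBBBBBBBBBBBBBBBBBBBBBBBBBBBBBBB-gg--BBk-
285 gggggBBBBBBBBBBBBBBBBBBggggggggggggggggggggggggggggggggggg-BB---g --
[... 723 characters left out ...]
------Bk--gWWWWWWWWW
303 WWgggg--------BBBBBBBBBBBBBBBBBBBBBB---gggggggg--BB--gWWWWWWWWWWW WWgggg-------BBBBBBBBBBBBBBBBBBBBBBBBBBBBBBB-----BB--gWWWWWWWWWWW
306 WWWWWWWggg---------BBBBBBBBBBBBBBBBBBB---ggggg-BB--gWWWWWWWWWgWWW WWWWWWWWgg---------BBBBBBBBBBBBBBBBBBBBBBBB----BB--gWWWWWWWWgggWW
309 WWWWWWWWWWWgg------------BBBBBBBBBBBBBBBB-BBBBB--gWWWWWWWWWWWWWWW WWWWWWWWWWWWgggg--------BBBBBBBBBBBBBBBBBBBBBBB--gWWWWWWWWWWWWWWW
312 WWWWWWWWWWWWgggg---------------BBBBBBBBBBBBBBB-gWWWWWWWWWWWWWWWWW WWWWWWWWWWWWWWWWggggg---------BBBBBBBBBBBBBBBB-gWWWWWWWWWWWWWWWWW
315 WWWWWWWWWWWWWWWWWWgggg--------------BBBBBBBBBBBBgWWWWWWWgWWWWWWWW WWWWWWWWWWWWWWWWWWWWWWggggg---------BBBBBBBBBBBBWWWWWWWgggWWWWWWW
```

Emit:
{"name": "arm_command", "arguments": {
  "travel": [
    [0.006,0.0015,-0.002],
    [0.012,0.003,-0.0035],
    [0.018,0.0045,-0.005],
    [0.021,0.005,-0.006],
    [0.021,0.005,-0.006],
    [0.021,0.005,-0.006]
  ],
  "delta_rot": [
    [0,0,0],
    [0,0,0],
    [0,0,0],
    [0,0,0],
    [0,0,0],
    [0,0,0]
  ]
}}

```text
time_s: 15.55
tcp_pos: [0.5859, -0.0395, 0.1796]
eef_rot: [180.0, -0.2, -167.0]
contact_force: [0.2, -0.7, -0.4]
gripper_width: 0.0253
gripper_force: 60.0
```

```bash
python3 - <<'E'
from plant import r,viewer
from h import *
s=r.get_state();print(s["contact_force"],s["moment"])
sc=viewer.capture("scene");t=viewer.capture("top");pickle.dump((sc,t),open("l5.pkl","wb"))
im=sc["img"].astype(int);tt=t["img"].astype(int)
cl=lambda p:"B" if p[2]>p[0]+20 else ("k" if p.max()<70 else ("W" if p.min()>150 else ("g" if p.min()>110 else "-")))
for v in range(276,312,3):print(v,"".join(cl(im[v,u]) for u in range(300,350)))
y=np.radians(13.2);u=np.array([np.cos(y),np.sin(y)]);v=np.array([-np.sin(y),np.cos(y)]);H=np.array([.5655,-.045])+.112*u
for th in(100,104,108,112):
    a=np.radians(th)
    print(th,[proj(c,np.r_[H-.112*np.cos(a)*u+k*.14*v,.0815+.112*np.sin(a)]).round(1).tolist() for c in(sc,t) for k in(1,-1)])
E
```

```text
[ 0.24567313 -0.73382704 -0.36347803] [-0.05113271  0.04643607  0.01965252]
276 BBBBBBBBBBBBBBBBBBBBBBBBBBBBBBBBBBBBBBBBBBBBBB----
279 BBBBBBBBBBBBBBBBBBBBBBBBBBBBBBBBBBBBBBBBBBBB------
282 BBBBBBBBBBBBBBBBBBBBBBBBBBBBBBBBBBBBBBBBBBB------g
285 BBBBBBBBBBBBBBBBBBBBBBBBBBBBBBBBBBBBBBBBg------ggg
288 BBBBBBBBBBBBBBBBBBBBBBBBBBBBBBBBBBBBBBg------ggg--
291 BBBBBBBBBBBBBBBBBBBBBBBBBBBBBBBBBBBBg-----gggg----
294 BBBBBBBBBBBBBBBBBBBBBBBBBBBBBBBBBBgg----ggWgg---gg
297 BBBBBBBBBBBBBBBBBBBBBBBBBBBBBBBBB-------ggg----gWW
300 BBBBBBBBBBBBBBBBBBBBBBBBBBBBBB---------------gWWWW
303 BBBBBBBBBBBBBBBBBBBBBBBBBBBBB-------k------ggWWWWW
306 ----BBBBBBBBBBBBBBBBBBBBBBBB-----Bkk-----ggWWgggWW
309 g--------BBBBBBBBBBBBBBBBBBBBBBBB-------gWWWWWWWWW
100 [[388.8, 204.5], [332.6, 293.5], [277.4, 189.6], [403.1, 159.4]]
104 [[391.5, 206.2], [335.6, 295.4], [276.7, 186.4], [402.1, 156.3]]
108 [[394.1, 207.9], [338.6, 297.4], [276.0, 183.3], [401.1, 153.3]]
112 [[396.6, 209.7], [341.4, 299.4], [275.4, 180.4], [400.1, 150.5]]
```

Emit:
{"name": "arm_command", "arguments": {
  "travel": [
    [0.004,0.001,-0.001],
    [0.008,0.002,-0.002],
    [0.008,0.002,-0.002]
  ],
  "delta_rot": [
    [0,0,0],
    [0,0,0],
    [0,0,0]
  ]
}}

```text
time_s: 16.02
tcp_pos: [0.5865, -0.0396, 0.1778]
eef_rot: [179.9, -0.6, -167.0]
contact_force: [-12.6, -2.7, 4.6]
gripper_width: 0.0257
gripper_force: 60.0
```

Emit:
{"name": "arm_command", "arguments": {
  "travel": [
    [-0.05,-0.0115,0],
    [-0.12,-0.028,0],
    [-0.199,-0.046,0],
    [-0.299,-0.062,0.042],
    [-0.3,0.03,0.042],
    [-0.3,0.13,0.03],
    [-0.3,0.23,0.02],
    [-0.3,0.33,0],
    [-0.301,0.43,-0.02],
    [-0.301,0.53,-0.038],
    [-0.301,0.62,-0.038],
    [-0.301,0.67,-0.038],
    [-0.301,0.696,-0.038],
    [-0.301,0.696,-0.038],
    [-0.301,0.696,-0.038]
  ],
  "delta_rot": [
    [0,0,0],
    [0,0,0],
    [0,0,0],
    [0,0,-0.01],
    [0,0,-0.03],
    [0,0,-0.05],
    [0,0,-0.07],
    [0,0,-0.09],
    [0,0,-0.1],
    [0,0,-0.111],
    [0,0,-0.111],
    [0,0,-0.111],
    [0,0,-0.111],
    [0,0,-0.111],
    [0,0,-0.111]
  ]
}}

```text
time_s: 17.9
tcp_pos: [0.4392, 0.3083, 0.1597]
eef_rot: [180.0, -0.2, -177.0]
contact_force: [1.1, 0.6, -0.7]
gripper_width: 0.0258
gripper_force: 60.0
```

```bash
python3 - <<'E'
from plant import r,viewer
from h import *
s,c=wrist(r,viewer);print(s["tcp_pos"],s["eef_rot"],s["gripper_width"],s["contact_force"])
c2=pickle.load(open("c2.pkl","rb"));pickle.dump(c,open("c6.pkl","wb"))
def edges(c):
    o=[]
    for v in(125,150,170,190):
        g=c["img"][v].max(1).astype(float);l=h=328
        while g[l-1]<60 and l>250:l-=1
        while g[h+1]<60 and h<400:h+=1
        o.append((l,h,h-l+1))
    col=c["img"][:,320].max(1);d=[i for i in range(60,200) if col[i]<60]
    return o,d[:1]
print(edges(c2),edges(c))
t=viewer.capture("top");t0=pickle.load(open("c0.pkl","rb"))["top"]
cl=lambda p:"B" if p[2]>p[0]+20 else ("k" if p.max()<70 else ("W" if p.min()>150 else ("g" if p.min()>110 else "-")))
im=t["img"].astype(int)
for v in range(146,262,5):print(v,"".join(cl(im[v,u]) for u in range(265,420,2)))
E
```

```text
[0.43923468 0.3083147  0.15965321] [ 179.96145737   -0.18601653 -177.01657815] 0.025795641198517707 [ 1.1093032   0.56649994 -0.73910422]
([(292, 362, 71), (292, 361, 70), (292, 361, 70), (293, 360, 68)], [116]) ([(328, 329, 2), (292, 333, 42), (292, 348, 57), (292, 358, 67)], [124])
146 BBBB-ggggggg-gggggggggggggggggggggkggggggggggggggggggggkgggBBBB---------------
151 -BBBBggggggggggggggggggg-gggggggggg-gggg-ggggkggggggggggggggBBBB-------g--ggg-
156 -BBBB-ggggggg-ggggggggggggggggggggg--ggggggggggggggggggg--ggg--k---k-g-------g
161 --BBBB-gggggggggggggggggg-ggggggggggggggggggggggg----k-----------k--g-----ggg-
166 ---BBBBggggggggkgggggggggggggggggggggggg---k---------------------k--g-g-------
171 ---BBBB-ggggggggggggggg-gggggg---k--k----------------------------k------g-----
176 ----BBBBggg-gggg--gg--kk-----------------------------------------------------g
181 ----BBBBgg--k-----------------------------------------------------Bk----------
186 ----------------------------------------------------------kBBBBBBBBB----------
191 ----------k----------------------------------kBBBBBBBkBBBBBBBBBB
[... 476 characters left out ...]
BBBBBBBBBBBBBBBBBBBBBBBBBBBBBBB-gg--
226 ------------BBBBBBBBBBBBBBBBBBBBBBBBBBBBBBBBBBBBBBBBBBBBBBBBBBBBBBBBBBBB---g--
231 -------------BBBBBBBBBBBBBBBBBBBBBBBBBBBBBBBBBBBBBBBBBBBBBBBBBkkBBkkk--k------
236 -------------BBBBBBBBBBBBBBBBBBBBBBBBBBBBBBBBBBBBBBBBBBBkkk-kkkkk--g-g--------
241 --------------BBBBBBBBBBBBBBBBBBBBBBBBBBBBBBBBBBBBBkkk--g-gg----------g---ggg-
246 ----------g----BBBBBBBBBBBBBBBBBBBBBkkkBBk---kkkkkk-----------g---------------
251 ---------------BBBBBBBBBBBkkk--kkk----------------------------------g---------
256 -------------g-g-kk--kkkk--g--------------------------------------------------
261 ---------------g----g---------------------------------------------------------
```

Emit:
{"name": "arm_command", "arguments": {
  "travel": [
    [0,0,-0.08],
    [0,0,-0.16],
    [0,0,-0.2],
    [0,0,-0.22],
    [0,0,-0.232],
    [0,0,-0.238],
    [0,0,-0.242],
    [0,0,-0.242]
  ],
  "delta_rot": [
    [0,0,0],
    [0,0,0],
    [0,0,0],
    [0,0,0],
    [0,0,0],
    [0,0,0],
    [0,0,0],
    [0,0,0]
  ]
}}

```text
time_s: 19.0
tcp_pos: [0.4394, 0.3096, 0.0389]
eef_rot: [179.9, -0.2, -177.0]
contact_force: [0.2, 0.3, -1.2]
gripper_width: 0.0255
gripper_force: 60.0
```

No contact at z = 0.039, so there is little tilt. Going down the last 2 mm.

Emit:
{"name": "arm_command", "arguments": {
  "travel": [
    [0,0,-0.002],
    [0,0,-0.004],
    [0,0,-0.004],
    [0,0,-0.004]
  ],
  "delta_rot": [
    [0,0,0],
    [0,0,0],
    [0,0,0],
    [0,0,0]
  ]
}}

```text
time_s: 19.5
tcp_pos: [0.4393, 0.3096, 0.0368]
eef_rot: [179.9, -0.2, -177.0]
contact_force: [-0.8, -0.4, 2.1]
gripper_width: 0.0256
gripper_force: 60.0
```

Emit:
{"name": "arm_command", "arguments": {
  "travel": [
    [0,0,0],
    [0,0,0],
    [0,0,0],
    [0,0,0],
    [0,0,0]
  ],
  "delta_rot": [
    [0,0,0],
    [0,0,0],
    [0,0,0],
    [0,0,0],
    [0,0,0]
  ],
  "grip": 0.6
}}

```text
time_s: 20.12
tcp_pos: [0.4393, 0.3094, 0.0365]
eef_rot: [180.0, -0.2, -177.0]
contact_force: [-0.3, -0.6, -0.3]
gripper_width: 0.0524
gripper_force: 0.0
```

Emit:
{"name": "arm_command", "arguments": {
  "travel": [
    [0,0,0.03],
    [0,0,0.1],
    [0,0,0.2],
    [0,0,0.3],
    [0,0,0.326],
    [0,0,0.326],
    [0,0,0.326]
  ],
  "delta_rot": [
    [0,0,0],
    [0,0,0],
    [0,0,0],
    [0,0,0],
    [0,0,0],
    [0,0,0],
    [0,0,0]
  ]
}}

```text
time_s: 21.0
tcp_pos: [0.4387, 0.3088, 0.1984]
eef_rot: [-180.0, -0.3, -177.0]
contact_force: [0.1, 0.4, -0.4]
gripper_width: 0.0527
gripper_force: 0.0
```

```bash
python3 - <<'E'
from plant import r,viewer
from h import *
s,c=wrist(r,viewer);print(s["tcp_pos"],s["gripper_width"],s["contact_force"])
c1=pickle.load(open("c1.pkl","rb"))
d=np.abs(c["img"].astype(int)-c1["img"]).max(2)
print("diff px in knife area",(d[100:290,300:360]>40).sum(),"brush",(d[100:290,380:470]>40).sum())
sub=lambda c:(c["img"][105:250,300:360].max(2)<70)
for k in(c,c1):
    ys,xs=np.where(sub(k));print(ys.min()+105,ys.max()+105,xs.min()+300,xs.max()+300,len(ys))
t0=pickle.load(open("c0.pkl","rb"))["top"]["img"].astype(int);t=viewer.capture("top")["img"].astype(int)
sc=viewer.capture("scene")["img"].astype(int);l5=pickle.load(open("l5.pkl","rb"))[0]["img"].astype(int)
print("scene cover corner diff vs at-stop",(np.abs(sc-l5).max(2)[285:310,320:350]>40).sum())
E
```

```text
[0.43865579 0.30879318 0.19841339] 0.052669659803479686 [ 0.07864344  0.3894138  -0.44372889]
diff px in knife area 768 brush 703
119 239 311 342 3123
117 238 313 344 3080
scene cover corner diff vs at-stop 0
```

```bash
python3 -c "
from plant import close_job
print(close_job())"
```

```text
the job is handed in; nothing more can be done
None
```

The job is handed in at about 21 s of the 51 s limit (no verdict came back): I levered the cover up with the knife and pushed it to its stop (about 13 N felt there). The knife is back on the white board close to its original place and released, with the gripper lifted clear.

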